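# Unpile the family gadgets onto their charging places

## Robot

A 6-joint arm with a two-finger parallel gripper is mounted at the origin on the work surface. World frame = base frame: x ahead of the robot, y to its left, z up, the work surface at z = 0. Lengths are in m, angles in rad, forces in N, time in s.
With the tool pointing down it reaches from about 0.3 to 0.875 m from the base axis. Payload 6.4 kg.
Tool frame: the origin (TCP) lies midway between the tips of the shut fingers; the grasp point (between the pads) lies 19 mm behind it; y points along the fingers, x is the direction in which the jaws open and shut, and the axes are right-handed (so a half turn about y gives the same grasp; the last joint's range is limited). The gripper opens to 88 mm and grips with 3 to 60 N. Pads are 18 mm wide; open, the fingers measure 123 mm over their backs; the gripper's body (75 mm by 187 mm) begins 45 mm behind the grasp point.
Start: joints at [-1.492, 0.181, 1.607, -0, 1.354, -0.206], TCP at [0.162, -0.552, 0.217] pointing down, gripper open.
Joint ranges: [-2.99, 2.99], [-0.89, 2.07], [0.3, 2.58], [-1.14, 4.28], [0, 2.63], [-3.12, 3.12]. Speed limits (rad/s): [2.57, 2.57, 3.01, 3.14, 3.14, 3.14].

## Interface

Orientations are given as a unit quaternion [w, x, y, z].
In Python, from plant import ctrl, command_gripper, optics gives the robot as it stands. Calls block until the motion is done:
- ctrl.move_pose(position, orientation): joint-space move of the TCP to a pose.
- ctrl.line_to(position, frame=None, speed=0.15): straight line of the TCP; frame=None keeps the orientation; speed is the mean speed in m/s.
- ctrl.movej(angles): joint-space move.
- command_gripper(opening): opening from 0.0 (shut) to 1.0 (fully open); the grip force is fixed at half the most; returns when the fingers have stopped.
- ctrl.sleep(seconds).
- ctrl.inverse_kinematics(position, orientation): joint angles nearest the present ones, or None.
- ctrl.get_state(): the state.
- optics.capture(name): name is "scene" or "side" or "wrist"; returns the picture (420x560x3 uint8, red, green, blue); there is no depth.
- optics.camera_info(name): a dict with "vertical_fov" (degrees; the focal length in pixels is half the picture's height over the tangent of half this angle, whatever the lens; pixels are square), "cx", "cy" (the principal point, pixels), "cam_to_world" (4x4, takes a point from camera to world coordinates). Camera axes: x right, y up, looking along -z (the intrinsics and any distortion apply to the point x, -y, -z); pixel columns grow to the right and rows downward; lengths in m; the calibration is good to about 2 mm. A picture is of the moment at which its call begins: read the wrist's pose just before it. camera_info takes no time and is no camera call; for the wrist camera it gives the pose at the moment of the call.
A pose or a line that the arm cannot do raises ctrl.Unreachable and nothing moves.
- ctrl.job_done(): hands the job in, once; it reports no verdict.
Trained networks look in the newest picture that a camera, given by its name, has taken for a name from the list of things; names that differ only in an ending like _2 or _b are one class to them, and where a whole thing is asked for, a point or a joint stands for the part that bears it (a point fixed in the world has none). Each returns a list of dicts, best first, with "p" (0 to 1); they miss things now and then, are a little off and sometimes report something else, mostly with a low value. They report only what shows in the picture. A call takes as long as a camera call.
- optics.boxes_of(target, camera): "position" ([x, y, z] in m, in the coordinates of the camera as it stood for that picture, good to about 4 mm: the middle of the surface that is visible of it).
- optics.tip_of(target, camera): "position" ([x, y, z] in m, in the coordinates of the camera as it stood for that picture, good to about 4 mm: a listed point, or the origin of a listed thing).
The state is a dict: "clock": time; "joint_positions": joint angles; "qvel": joint speeds; "joint_efforts": joint torques, N m; "tcp_pos": TCP position; "eef_rot": TCP orientation; "contact_force": force on the tool from outside, world axes, zero at the start; "wrist_torque": the same for the moment, N m; "gripper_width": opening from 0.0 (shut) to 1.0 (fully open).
Only numpy, scipy, OpenCV 4.12 (cv2) and the standard library are available. Lean on these libraries where they do the work, as an engineer would, in place of code of your own. Each camera call takes 0.05 s, during which the arm holds its last target.

## Task

In the charging cubby, its front gate already let down, everything has been dumped in a pile on the kids' tablet. Take the pile apart and give each thing its own place: the phone centred on the walnut phone stand and lying lengthwise along it, the power bank centred in the grey dock between its end ribs, the earbud case on the middle of the round white puck, and the bike key in the middle of the red key tray. Set each one down gently, flat and the way up it lay, never drop it, and leave the tablet where it lies.

Things in the scene. Friction and masses are not known exactly. Their poses are not given: they have to be found in the camera images.
- phone: Phone in a yellow bumper case, black screen up: a flat slab 130 long (its x axis) x 62 wide (its y) x 14 mm thick, about 190 g. It lies in the pile directly on the tablet, with either the earbud case or the bike key on top of it. Origin: centre of its underside; z up.
- powerbank: Teal power bank with four small white lights near one end: a flat slab 104 long (its x axis) x 58 wide (its y) x 14 mm thick, about 200 g. It lies beside the phone directly on the tablet, with the other one of earbud case and bike key on top of it. Origin: centre of its underside; z up.
- earbud_case: White earbud charging case with rounded edges (7 mm) and a thin grey seam: 58 long (its x axis) x 44 wide (its y) x 24 mm tall, about 55 g. At the start it lies on the phone or on the power bank. Origin: centre of its underside; z up.
- bike_key: Chrome bike key lying flat, 76 mm long overall along its x axis, about 35 g. Its thick chrome head with a black inlay, 36 long x 24 wide (y) x 10 mm thick, is the part to grip: the head's centre lies 20 mm from the origin along -x; the thin blade, 8 mm wide, points to +x and hangs 3 mm clear of the surface. At the start it lies on the phone or on the power bank. Origin: middle of its length, at the level of its underside; z up.
- phone_stand: Low walnut phone stand, the flat kind that charges a phone lying on it: dark brown wooden block 160 long (its x axis) x 100 wide (its y) x 16 mm high, flat on top, with a round black charging disc let in at its middle. Fixed on the shelf. Origin: centre of its underside; the phone rests 16 mm above it.
- powerbank_dock: Dark grey charging dock for the power bank: plate 140 long (its x axis) x 84 wide (its y) x 8 mm thick, with four brass contacts and, across each end, a rib 6 mm thick that stands 8 mm above the plate; 128 mm clear between the ribs, open along both long sides. Fixed on the shelf. Origin: centre of its underside; the power bank rests 8 mm above it, between the ribs.
- earbud_puck: Round white charging puck with a thin grey ring on its flat top, 84 mm across, 10 mm high. Fixed on the shelf. Origin: centre of its underside; the earbud case rests 10 mm above it.
- key_tray: Round red key tray lined with cork: 132 mm across the rim and 12 mm high, rim 4 mm thick, about 115 mm clear across the floor inside, floor 5 mm above its underside. Fixed on the shelf. Origin: centre of its underside; the key rests 5 mm above it.
- tablet: Purple kids' tablet in a thick bumper with a carrying handle at its +x edge, black screen up: 175 (x) x 250 (y) x 20 mm thick, flat on top, the handle reaching 44 mm further; 600 g, loose. It lies on the pine shelf, whose top is 18 mm above the work surface, and carries the whole pile; it stays there. Two small piles stand side by side on it, about 120 mm apart along its y axis. Origin: centre of its underside; z up.

How it is judged:
By the outcome, as a careful person would: the job done as asked, in the order asked, and still so for the second after the job is handed in, with the robot touching nothing.
It also fails if it takes over 109 s, if anything falls off the work surface, if the arm or the gripper's body presses on something with over 40 N, if the wrist force passes 120 N, or if a joint passes its speed limit or range.

## Working session

There is one attempt and no reset: what is moved stays moved. The work goes in short steps, each a Python script; the robot and the scene stay as the last script left them, time stands still between calls to the robot, and variables do not carry over. Pictures are saved under pics/ and viewed, and the job is handed in when it is done.

```bash
ls; mkdir -p pics; cat > h.py <<'E'
import numpy as np, cv2
from plant import ctrl, command_gripper, optics
def snap(n,f):
    im=optics.capture(n); cv2.imwrite('pics/'+f,im[:,:,::-1]); return im
E
python3 - <<'E'
from h import *
np.set_printoptions(precision=4,suppress=True)
for n in ['scene','side','wrist']:
    i=optics.camera_info(n); snap(n,n+'0.png'); print(n,i)
print(ctrl.get_state())
names="phone powerbank earbud_case bike_key phone_stand powerbank_dock earbud_puck key_tray tablet".split()
for n in ['scene','side','wrist']:
    T=np.array(optics.camera_info(n)['cam_to_world'])
    for o in names:
        for f in (optics.tip_of,):
            r=f(o,n)[:2]
            for q in r: print(n,o,round(q['p'],2),(T@np.r_[q['position'],1])[:3])
E
```

```text
pics
scene {'vertical_fov': 51.16318650503599, 'cx': 278.3461703219669, 'cy': 211.52098659632017, 'cam_to_world': array([[-0.8136, -0.5001,  0.2965,  0.8294],
       [ 0.5814, -0.7019,  0.4114,  0.4263],
       [ 0.0023,  0.5071,  0.8619,  0.93  ],
       [ 0.    ,  0.    ,  0.    ,  1.    ]])}
side {'vertical_fov': 44.45585771041167, 'cx': 292.1447790699298, 'cy': 203.92967697206322, 'cam_to_world': array([[-0.9107,  0.2438, -0.3334,  0.1771],
       [-0.413 , -0.5462,  0.7287,  0.7738],
       [-0.0045,  0.8014,  0.5982,  0.7012],
       [ 0.    ,  0.    ,  0.    ,  1.    ]])}
wrist {'vertical_fov': 61.13829810453696, 'cx': 279.24527042143677, 'cy': 202.726538450891, 'cam_to_world': array([[ 0.2804,  0.916 ,  0.2869,  0.2354],
       [-0.9599,  0.268 ,  0.0826, -0.5298],
       [-0.0013, -0.2986,  0.9544,  0.3833],
       [ 0.    ,  0.    ,  0.    ,  1.    ]])}
{'clock': 0.15, 'joint_positions': array([-1.4923,  0.1814,  1.6077, -0.    ,  1.3538, -0.2063]), 'qvel': array([ 0.002 , -0.0034, -0.0047,  0.0004,  0.0001, -0.0008]), 'joint_efforts': array([  0.0008, -43.423 , -34.2172,  
[... 522 characters left out ...]
k 0.65 [0.6062 0.3356 0.0158]
scene powerbank_dock 0.35 [0.5594 0.0644 0.0375]
scene earbud_puck 0.97 [ 0.4328 -0.3357  0.0167]
scene tablet 0.79 [0.5748 0.0076 0.0159]
side phone 0.88 [ 0.5842 -0.0571  0.0367]
side powerbank 0.81 [0.5594 0.0629 0.0385]
side powerbank 0.2 [0.4297 0.3102 0.019 ]
side earbud_case 0.96 [ 0.5719 -0.0605  0.0531]
side earbud_case 0.5 [0.6102 0.3403 0.0211]
side bike_key 0.82 [0.5612 0.0631 0.049 ]
side phone_stand 0.92 [ 0.6092 -0.3235  0.0188]
side powerbank_dock 0.76 [0.6108 0.3391 0.0224]
side earbud_puck 0.74 [ 0.4352 -0.332   0.0161]
side earbud_puck 0.66 [0.5759 0.0015 0.0153]
side key_tray 0.91 [0.4369 0.3132 0.0213]
side tablet 0.84 [0.577  0.0072 0.0194]
```

View pics/scene0.png

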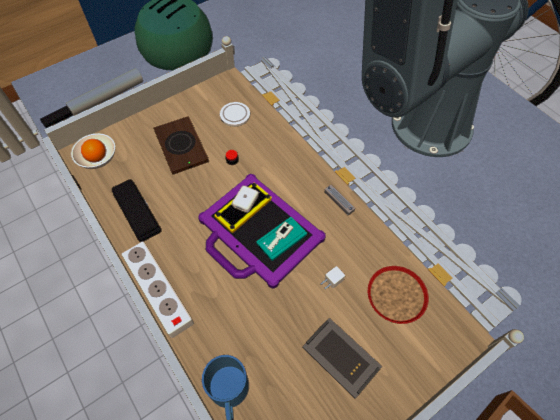

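View pics/side0.png

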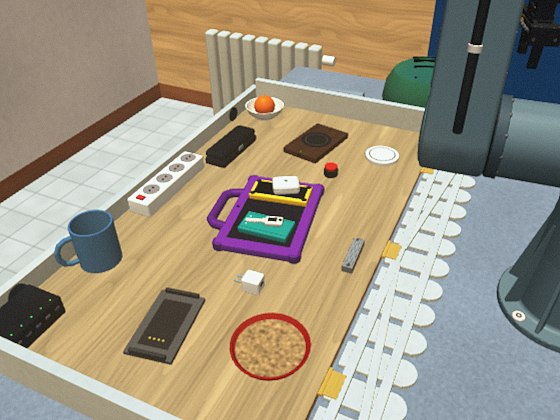

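View pics/wrist0.png

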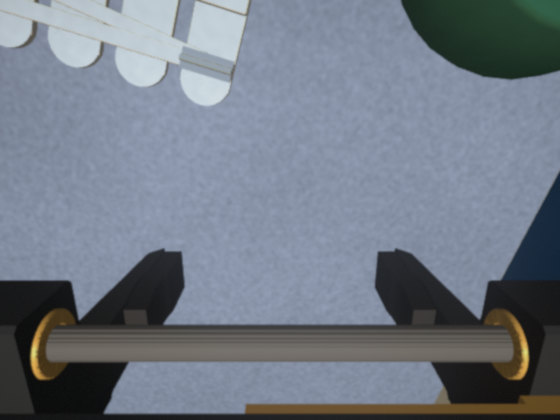

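The earbud case lies on the phone (scene pixels 245,198) and the key lies on the power bank (285,238). Next I'll look with the wrist camera at the pile and the four targets.

```bash
cat >> h.py <<'E'
from scipy.spatial.transform import Rotation as Rn
np.set_printoptions(precision=4,suppress=True)
def quat(a,flip=False):
    "tool down, jaw axis (tool x) along world yaw a"
    x=np.array([np.cos(a),np.sin(a),0]); y=np.array([0,0,-1.]); z=np.cross(x,y)
    q=Rn.from_matrix(np.c_[x,y,z]).as_quat(); return np.r_[q[3],q[:3]]
def rot(q): return Rn.from_quat(np.r_[q[1:],q[0]]).as_matrix()
def bestyaw(p,a):
    "choose a or a+pi by last joint range / least travel"
    best=None
    for b in (a,a+np.pi):
        j=ctrl.inverse_kinematics(p,quat(b))
        if j is not None:
            d=np.abs(np.array(j)-ctrl.get_state()['joint_positions']).max()
            if best is None or d<best[0]: best=(d,b,j)
    return best
def det(o,n,T,fs=('tip_of',),k=2):
    for f in fs:
        for q in getattr(optics,f)(o,n)[:k]: print(n,f,o,round(q['p'],2),(T@np.r_[q['position'],1])[:3])
def pix2world(n_or_T,info,uv,z):
    f=210/np.tan(np.radians(info['vertical_fov']/2)); T=np.array(info['cam_to_world'])
    d=T[:3,:3]@np.array([(uv[0]-info['cx'])/f,-(uv[1]-info['cy'])/f,-1]); o=T[:3,3]
    return o+d*(z-o[2])/d[2]
E
python3 - <<'E'
from h import *
import json
s=ctrl.get_state(); R=rot(s['eef_rot']); print(R)
T=np.array(optics.camera_info('wrist')['cam_to_world'])
print('cam in tool',R.T@(T[:3,3]-s['tcp_pos']), R.T@T[:3,:3])
for p in [(.5,0,.3),(.55,0,.3),(.5,.33,.3),(.5,-.33,.3)]:
  for a in (np.pi/2,-np.pi/2): print(p,a,ctrl.inverse_kinematics(p,quat(a)))
E
```

```text
[[ 0.281  -0.      0.9597]
 [-0.9597  0.      0.281 ]
 [-0.     -1.     -0.    ]]
cam in tool [-0.0002 -0.1675  0.077 ] [[ 1.      0.0006 -0.0001]
 [-0.0002  0.2989 -0.9543]
 [-0.0006  0.9543  0.2989]]
(0.5, 0, 0.3) 1.5707963267948966 [-0.2378 -0.0508  1.684  -0.      1.5083 -1.8086]
(0.5, 0, 0.3) -1.5707963267948966 [-0.2378 -0.0508  1.684  -0.      1.5083  1.333 ]
(0.55, 0, 0.3) 1.5707963267948966 [-0.2159  0.0662  1.5663 -0.      1.5091 -1.7867]
(0.55, 0, 0.3) -1.5707963267948966 [-0.2159  0.0662  1.5663 -0.      1.5091  1.3549]
(0.5, 0.33, 0.3) 1.5707963267948966 [ 0.3854  0.1785  1.4422 -0.      1.5209 -1.1853]
(0.5, 0.33, 0.3) -1.5707963267948966 [ 0.3854  0.1785  1.4422 -0.      1.5209  1.9562]
(0.5, -0.33, 0.3) 1.5707963267948966 [-0.7813  0.1785  1.4422 -0.      1.5209 -2.3521]
(0.5, -0.33, 0.3) -1.5707963267948966 [-0.7813  0.1785  1.4422 -0.      1.5209  0.7895]
```

```bash
cat > look.py <<'E'
from h import *
import pickle
def look(pos,f,objs,a=-np.pi/2):
    ctrl.move_pose(pos,quat(a)); ctrl.sleep(.15)
    info=optics.camera_info('wrist'); snap('wrist',f)
    pickle.dump(info,open('pics/'+f[:-4]+'.pkl','wb'))
    T=np.array(info['cam_to_world'])
    for o in objs: det(o,'wrist',T,('tip_of','boxes_of'),1)
E
python3 - <<'E'
from look import *
look((.56,-.33,.32),'wR.png',['phone_stand','earbud_puck'])
look((.60,.0,.30),'wP.png',['phone','powerbank','earbud_case','bike_key','tablet'])
look((.56,.33,.32),'wL.png',['powerbank_dock','key_tray'])
print(ctrl.get_state()['clock'])
E
```

```text
wrist tip_of phone_stand 0.71 [ 0.6082 -0.3227  0.0165]
wrist boxes_of phone_stand 0.59 [ 0.6108 -0.3199  0.0278]
wrist tip_of earbud_puck 0.88 [ 0.4403 -0.3344  0.0182]
wrist tip_of phone 0.76 [ 0.5832 -0.0608  0.0419]
wrist boxes_of phone 0.61 [ 0.6118 -0.0519  0.0574]
wrist tip_of powerbank 0.79 [0.5574 0.0626 0.0345]
wrist boxes_of powerbank 0.88 [0.5718 0.0658 0.0487]
wrist tip_of earbud_case 0.68 [ 0.5741 -0.0666  0.0534]
wrist boxes_of earbud_case 0.55 [ 0.5795 -0.0632  0.0768]
wrist tip_of bike_key 0.84 [0.5681 0.0583 0.0545]
wrist boxes_of bike_key 0.63 [0.5569 0.0558 0.0618]
wrist tip_of tablet 0.84 [0.5804 0.006  0.0244]
wrist boxes_of tablet 0.62 [0.6156 0.012  0.043 ]
wrist tip_of powerbank_dock 0.85 [0.6118 0.3367 0.0187]
wrist boxes_of powerbank_dock 0.56 [0.6094 0.3373 0.0275]
wrist tip_of key_tray 0.94 [0.4292 0.3109 0.0166]
wrist boxes_of key_tray 0.61 [0.429  0.3083 0.0227]
7.225
```

View pics/wR.png

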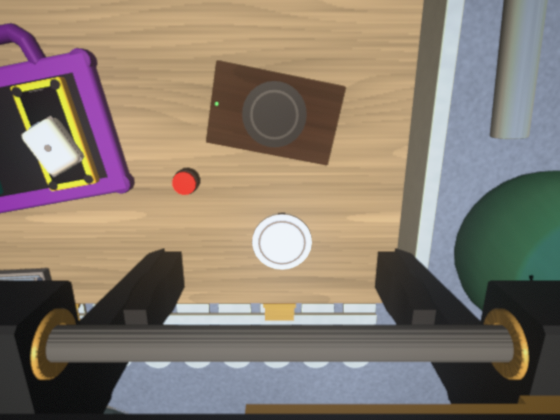

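View pics/wP.png

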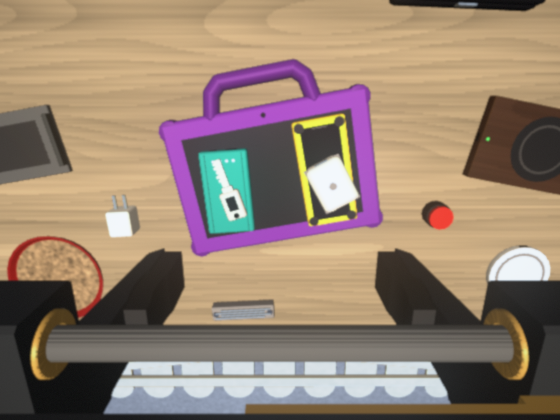

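View pics/wL.png

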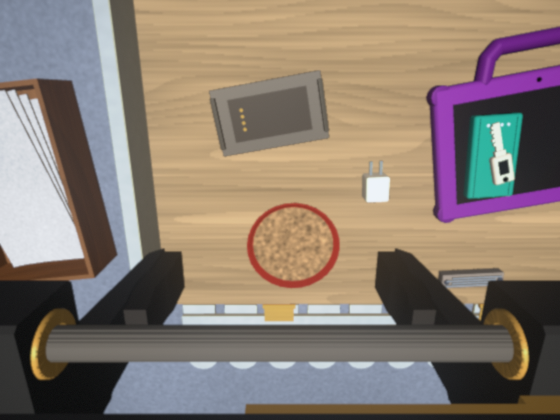

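```bash
cat > fit.py <<'E'
from h import *
import pickle
def fit(f,z,roi,cond,name,close=5):
    im=cv2.imread('pics/'+f+'.png'); info=pickle.load(open('pics/'+f+'.pkl','rb'))
    hsv=cv2.cvtColor(im,cv2.COLOR_BGR2HSV).astype(int)
    m=cond(hsv[...,0],hsv[...,1],hsv[...,2]).astype(np.uint8)
    k=np.zeros_like(m); x0,y0,x1,y1=roi; k[y0:y1,x0:x1]=1; m*=k
    m=cv2.morphologyEx(m,cv2.MORPH_CLOSE,np.ones((close,close)))
    cs,_=cv2.findContours(m,cv2.RETR_EXTERNAL,cv2.CHAIN_APPROX_NONE)
    c=max(cs,key=cv2.contourArea)[:,0,:]
    w=np.array([pix2world(None,info,p,z)[:2] for p in c])
    (cx,cy),(a,b),_=r=cv2.minAreaRect((w*1000).astype(np.float32))
    bx=cv2.boxPoints(r); e=[bx[1]-bx[0],bx[2]-bx[1]]; l=max(e,key=np.linalg.norm)
    yaw=np.degrees(np.arctan2(l[1],l[0]))%180
    print(f,name,'c',round(cx,1),round(cy,1),'size',round(max(a,b),1),round(min(a,b),1),'yaw',round(yaw,1),'px',cv2.minAreaRect(c.astype(np.float32))[:2])
    return np.array([cx,cy])/1000,np.radians(yaw)
E
python3 - <<'E'
from fit import *
ye=lambda h,s,v:(h>22)&(h<34)&(s>150)&(v>110)
teal=lambda h,s,v:(h>75)&(h<100)&(s>100)&(v>70)
white=lambda h,s,v:(s<45)&(v>160)
dark=lambda h,s,v:(v<105)
fit('wP',.052,(280,90,375,240),ye,'phone',15)
fit('wP',.052,(180,130,270,250),teal,'pb',25)
fit('wP',.066,(295,145,370,225),white,'case')
fit('wP',.046,(203,145,252,225),white,'key',9)
fit('wR',.034,(195,50,355,175),dark,'stand')
fit('wR',.028,(240,205,325,275),white,'puck')
fit('wL',.034,(195,60,345,165),lambda h,s,v:(s<60)&(v<140),'dock')
fit('wL',.030,(235,190,350,300),lambda h,s,v:((h<6)|(h>174))&(s>140),'tray',15)
fit('wP',.038,(150,80,395,262),lambda h,s,v:(h>130)&(h<160)&(s>90),'tablet',3)
im=cv2.imread('pics/wP.png')[80:260,150:390]; cv2.imwrite('pics/wPz.png',cv2.resize(im,None,fx=3.2,fy=3.2,interpolation=cv2.INTER_CUBIC))
E
```

```text
wP phone c 585.5 -56.2 size 127.8 61.6 yaw 10.2 px ((325.70269775390625, 169.21621704101562), (104.88655090332031, 53.92287063598633))
wP pb c 560.5 62.0 size 104.4 58.5 yaw 4.0 px ((226.22740173339844, 190.6602783203125), (83.74784088134766, 49.30653381347656))
wP case c 573.8 -62.5 size 59.5 43.9 yaw 28.5 px ((331.6553955078125, 183.68243408203125), (48.816287994384766, 38.57474899291992))
wP key c 562.2 60.1 size 78.1 27.2 yaw 11.1 px ((228.9251251220703, 188.57357788085938), (62.07828140258789, 21.76700782775879))
wR stand c 608.9 -324.4 size 157.0 97.1 yaw 79.0 px ((272.98077392578125, 113.09615325927734), (130.2211151123047, 80.99596405029297))
wR puck c 434.3 -333.8 size 83.7 83.1 yaw 179.9 px ((281.5, 241.5), (55.0, 59.0))
wL dock c 610.7 340.2 size 137.9 80.9 yaw 99.7 px ((269.843994140625, 113.39199829101562), (67.61870574951172, 112.96615600585938))
wL tray c 429.2 309.5 size 126.8 126.8 yaw 179.8 px ((293.0, 245.5), (83.0, 90.0))
wP tablet c 594.5 7.7 size 251.3 211.8 yaw 100.2 px ((271.44134521484375, 156.6348876953125), (171.2343292236328, 213.8938446044922))
```

View pics/wPz.png

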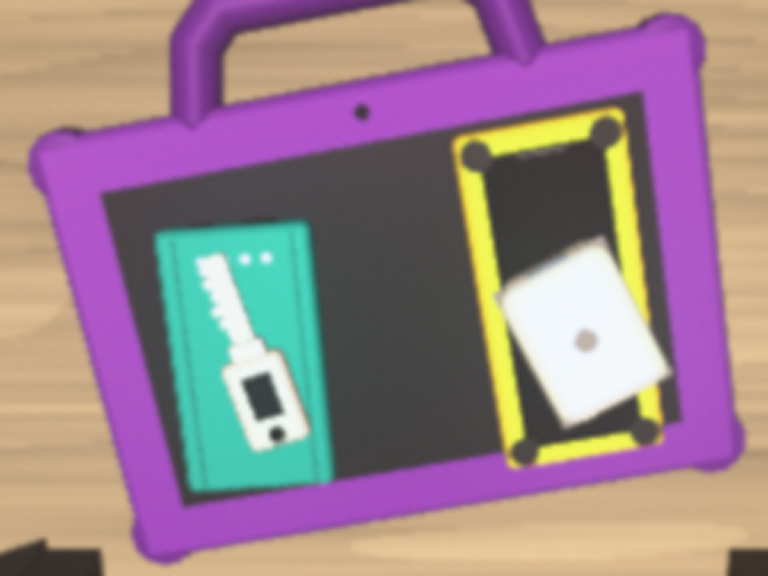

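Rectangle sizes fitted from the wrist view match the given ones within 1–3 mm. At full resolution the phone is centred at pixel (326,169), the case at (332,184), the power bank at (226,191) and the key head near (233,205), with its blade up and to the left. I'll start with the earbud case.

```bash
cat > act.py <<'E'
from h import *
def fz(): return np.mean([ctrl.get_state()['contact_force'][2] for _ in range(1)])
def pick(xy,jaw,ztip,w_open,lift=.10):
    q=quat(jaw)
    command_gripper(w_open)
    ctrl.move_pose((*xy,ztip+.07),q); ctrl.line_to((*xy,ztip+.015),speed=.12)
    ctrl.line_to((*xy,ztip),speed=.05); ctrl.sleep(.1)
    s=ctrl.get_state(); print('at',s['tcp_pos'],s['contact_force'])
    command_gripper(0.0); ctrl.sleep(.15)
    s=ctrl.get_state(); print('gripped w mm',s['gripper_width']*88,s['contact_force'])
    ctrl.line_to((*xy,ztip+.01),speed=.05); ctrl.line_to((*xy,ztip+lift),speed=.15); ctrl.sleep(.1)
    s=ctrl.get_state(); print('lifted w',s['gripper_width']*88,s['contact_force'],'t',s['clock'])
def place(xy,jaw,ztip,hover=.09):
    q=quat(jaw)
    ctrl.move_pose((*xy,ztip+hover),q); ctrl.line_to((*xy,ztip+.02),speed=.12); ctrl.line_to((*xy,ztip+.004),speed=.04)
    ctrl.sleep(.25); f0=np.mean([fz()]); 
    z=ztip+.004
    while z>ztip-.004:
        z-=.0007; ctrl.line_to((*xy,z),speed=.02); ctrl.sleep(.05); f=fz()
        if f-f0>1.5: break
    print('contact z cmd',z,'expected',ztip,'df',f-f0,'tcp',ctrl.get_state()['tcp_pos'])
def release(w,xy_up=.10):
    command_gripper(w); ctrl.sleep(.15)
    p=ctrl.get_state()['tcp_pos'].copy(); 
    ctrl.line_to((p[0],p[1],p[2]+.02),speed=.05); ctrl.line_to((p[0],p[1],p[2]+xy_up),speed=.2)
    print('t',ctrl.get_state()['clock'])
E
python3 - <<'E'
from act import *
a=np.radians(28.5-90)
pick((.5738,-.0625),a,.056,1.0)
place((.4343,-.3338),a,.018+.010+.004)
E
```

```text
at [ 0.5739 -0.0626  0.0561] [-0.4859 -0.7918  0.8939]
gripped w mm 0.3631701596036661 [0.1197 0.5459 0.2152]
lifted w 0.17849572961874158 [-0.1148  0.3521 -0.1791] t 12.8583
contact z cmd 0.027600000000000013 expected 0.032 df -0.6080376860761967 tcp [ 0.4343 -0.3338  0.0275]
```

The gripper closed on nothing, so I'll look before doing anything else.

```bash
python3 - <<'E'
from h import *
p=ctrl.get_state()['tcp_pos']; ctrl.line_to((p[0],p[1],.15),speed=.2)
snap('scene','s1.png');snap('side','d1.png')
from look import *
look((.60,.0,.30),'w1.png',['earbud_case','phone'])
E
```

```text
wrist tip_of earbud_case 0.85 [ 0.574  -0.063   0.0546]
wrist boxes_of earbud_case 0.69 [ 0.5758 -0.0641  0.079 ]
wrist tip_of phone 0.85 [ 0.5808 -0.059   0.0397]
wrist boxes_of phone 0.88 [ 0.6124 -0.055   0.0569]
```

View pics/w1.png

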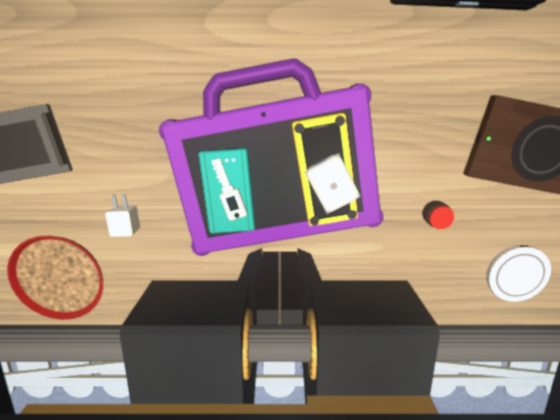

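View pics/d1.png

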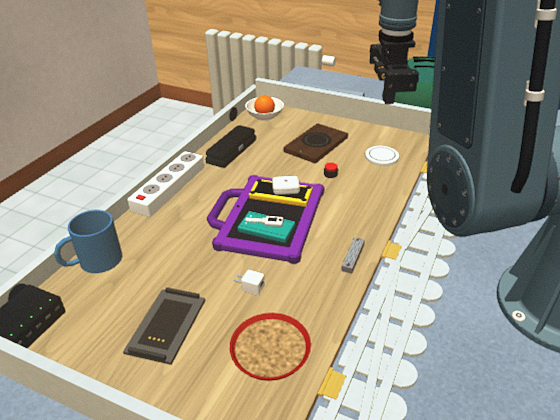

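```bash
python3 - <<'E'
from fit import *
white=lambda h,s,v:(s<45)&(v>160)
ye=lambda h,s,v:(h>22)&(h<34)&(s>150)&(v>110)
for f in('wP','w1'):
  fit(f,.066,(295,145,370,225),white,'case'); fit(f,.052,(280,90,375,240),ye,'phone',15)
from act import *
command_gripper(1.0)
a=np.radians(28.5-90); q=quat(a)
ctrl.move_pose((.5738,-.0625,.12),q); ctrl.line_to((.5738,-.0625,.058),speed=.1); ctrl.sleep(.2)
s=ctrl.get_state(); print(s['tcp_pos'],rot(s['eef_rot']),s['gripper_width'],s['contact_force'])
for n in('side','scene','wrist'):
  im=snap(n,n+'2.png')
  if n!='wrist':
    x,y=(285,190) if n=='side' else (245,200)
    cv2.imwrite('pics/%s2z.png'%n,cv2.resize(im[y-70:y+70,x-90:x+90,::-1],None,fx=4,fy=4,interpolation=cv2.INTER_CUBIC))
E
```

```text
wP case c 573.8 -62.5 size 59.5 43.9 yaw 28.5 px ((331.6553955078125, 183.68243408203125), (48.816287994384766, 38.57474899291992))
wP phone c 585.5 -56.2 size 127.8 61.6 yaw 10.2 px ((325.70269775390625, 169.21621704101562), (104.88655090332031, 53.92287063598633))
w1 case c 573.9 -62.6 size 60.0 44.1 yaw 28.6 px ((332.10003662109375, 183.2000274658203), (49.64070510864258, 38.460365295410156))
w1 phone c 585.7 -56.1 size 127.5 61.6 yaw 10.1 px ((326.3513488769531, 168.6081085205078), (104.88655090332031, 54.41606521606445))
[ 0.5744 -0.0627  0.0589] [[ 0.4771  0.0015  0.8788]
 [-0.8788 -0.0004  0.4771]
 [ 0.0011 -1.      0.0011]] 0.9979799168919623 [-0.1249 -0.1728 -0.5747]
```

View pics/side2z.png

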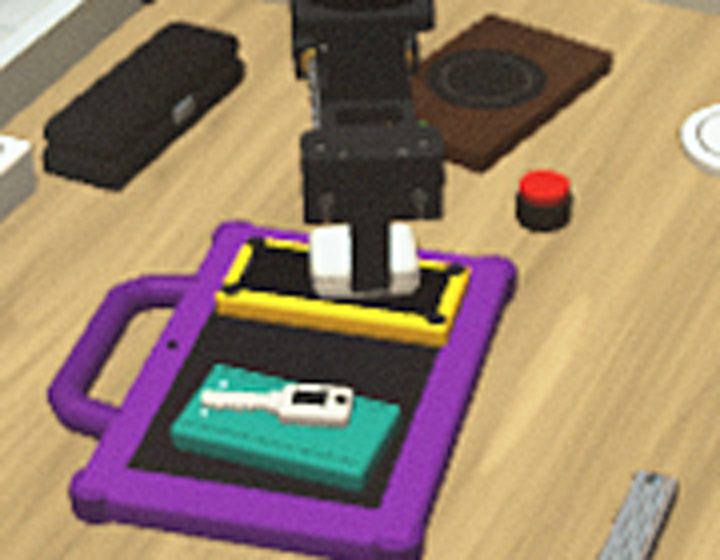

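View pics/scene2z.png

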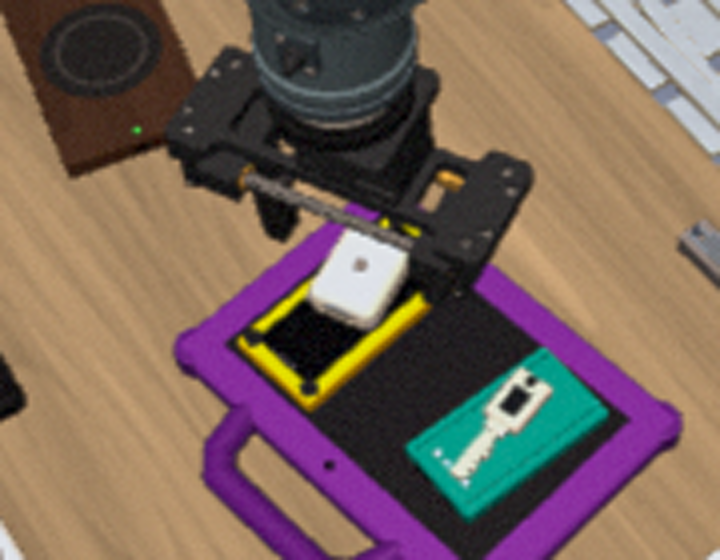

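View pics/wrist2.png

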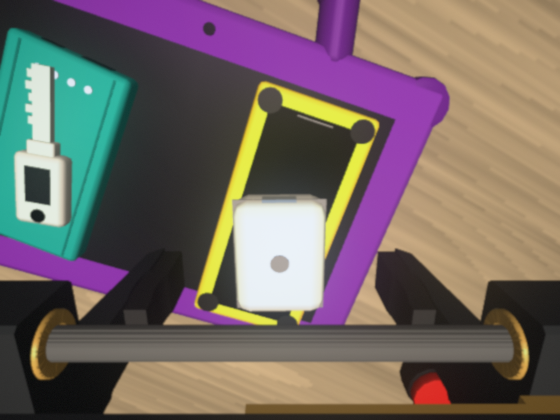

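Here the fingers straddle the case correctly. I'll close in steps and watch.

```bash
python3 - <<'E'
from act import *
for w in (.7,.55,.45,.3):
    r=command_gripper(w); s=ctrl.get_state(); print(w,r,s['gripper_width']*88,s['contact_force'],s['clock'])
snap('wrist','w3.png'); im=snap('side','d3.png')
x,y=(285,190); cv2.imwrite('pics/d3z.png',cv2.resize(im[y-70:y+70,x-90:x+90,::-1],None,fx=4,fy=4,interpolation=cv2.INTER_CUBIC))
E
```

```text
0.7 False 61.880954961284935 [-0.694   0.0651  1.3462] 25.7083
0.55 False 48.33733566333846 [ 0.4921 -0.6328  0.211 ] 26.1083
0.45 False 39.61400201563522 [ 0.0539 -0.4083  0.3372] 26.45
0.3 False 26.197943406641024 [ 0.5773  0.1896 -0.3036] 26.85
```

View pics/w3.png

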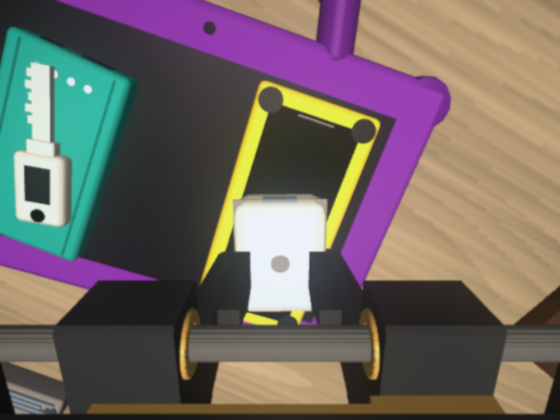

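View pics/d3z.png

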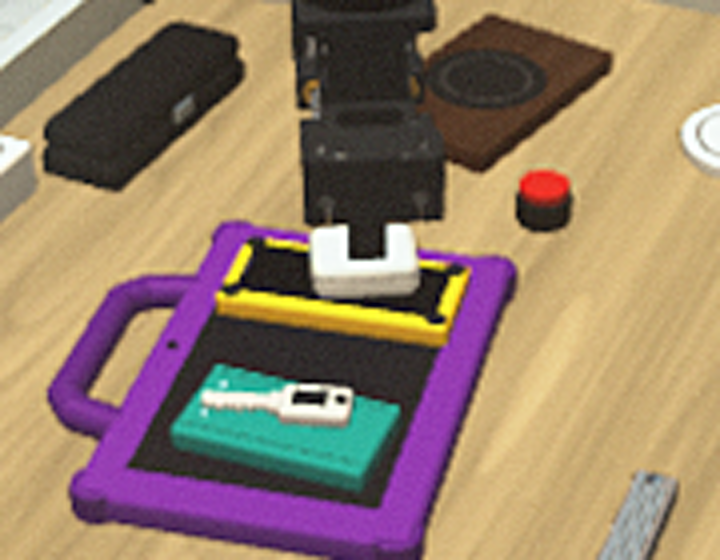

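The fingertips sit above the case top. Their spacing in the wrist picture (194 px for 88 mm) puts the real tips about 20 mm behind the reported TCP. I'll confirm that with a light touch on bare shelf.

```bash
python3 - <<'E'
from act import *
p=ctrl.get_state()['tcp_pos']; ctrl.line_to((p[0],p[1],.10),speed=.25)
q=quat(np.radians(-61.5)); xy=(.46,-.20)
print(ctrl.get_state()['gripper_width'])
ctrl.move_pose((*xy,.05),q); ctrl.line_to((*xy,.012),speed=.1); ctrl.sleep(.2); f0=fz(); z=.012
while z>-.012:
    z-=.0015; ctrl.line_to((*xy,z),speed=.04); f=fz(); 
    if f-f0>2.5: break
ctrl.sleep(.05); s=ctrl.get_state(); print(z,s['tcp_pos'],f-f0,s['contact_force'][2]-f0,s['clock'])
ctrl.line_to((*xy,.10),speed=.25)
E
```

```text
0.3012788314946098
-0.004499999999999998 [ 0.4602 -0.2001 -0.0037] 9.528348006357717 9.474718678652895 31.5667
```

The shelf (18 mm) was touched at TCP z ≈ −3.7 mm, so the real tips are about 21.5 mm behind the reported TCP. I'll use that offset and grasp the case again.

```bash
sed -i 's/f-f0>1.5/f-f0>2.5/; s/ctrl.sleep(.05); f=fz()/f=fz()/; s/z-=.0007/z-=.001/; s/speed=.02)/speed=.03)/' act.py; echo 'D=.0215' >> act.py
python3 - <<'E'
from act import *
a=np.radians(28.5-90)
pick((.5738,-.0625),a,.052+.004-D,1.0)
w=ctrl.get_state()['gripper_width']*88
assert 30<w<60,w
place((.4343,-.3338),a,.018+.010+.004-D)
release(1.0,.08)
snap('side','d4.png')
E
```

```text
at [ 0.5739 -0.0625  0.0346] [0.4512 0.3667 0.2295]
gripped w mm 43.714844238440534 [0.9993 0.0544 0.6206]
lifted w 43.78723043120152 [-0.3903 -0.0947 -0.8895] t 37.1167
contact z cmd 0.009499999999999998 expected 0.010500000000000002 df 9.794182589930072 tcp [ 0.4343 -0.3339  0.0105]
t 43.0083
```

View pics/d4.png

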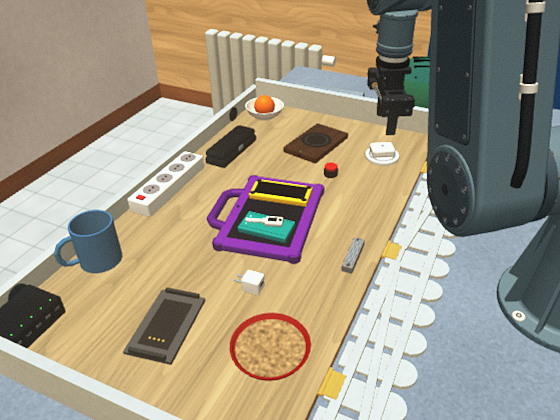

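The case is on the puck (side pixel 382,150). Next is the phone.

```bash
sed -i 's/z-=.001;/z-=.0006;/; s/ztip+.004)/ztip+.003)/; s/z=ztip+.004/z=ztip+.003/; s/ctrl.sleep(.25); f0/ctrl.sleep(.15); f0/; s/f-f0>2.5/f-f0>2.2/' act.py
python3 - <<'E'
from act import *
pick((.5855,-.0562),np.radians(-79.8),.038+.003-D,1.0,lift=.08)
w=ctrl.get_state()['gripper_width']*88
assert 55<w<70,w
place((.6089,-.3244),np.radians(-11),.018+.016+.003-D,.06)
release(.9,.07)
E
```

```text
at [ 0.5856 -0.0562  0.0196] [-0.1331 -0.7062 -0.1382]
gripped w mm 61.703190488790554 [-0.7861 -0.6468  0.9024]
lifted w 61.651850602864215 [-1.1533  0.0077 -2.6466] t 47.3667
contact z cmd 0.014900000000000007 expected 0.015500000000000007 df 7.095703346791415 tcp [ 0.609  -0.3245  0.0156]
t 53.0167
```

Next, the key.

```bash
python3 - <<'E'
from act import *
import pickle
info=pickle.load(open('pics/wP.pkl','rb'))
k=lambda u,v,z:pix2world(None,info,(150+u/3.2,80+v/3.2),z)[:2]
c=[k(*p,.062) for p in [(223,372),(283,348),(311,433),(252,452)]]
h=np.mean(c,0); tip=k(212,260,.058); d=tip-h; print(h,tip,np.linalg.norm(d),np.degrees(np.arctan2(d[1],d[0])),np.linalg.norm(c[1]-c[0]),np.linalg.norm(c[3]-c[0]),[np.degrees(np.arctan2(*(c[i]-c[j])[::-1])) for i,j in((0,3),(1,2))])
E
```

```text
[0.5468 0.0533] [0.5997 0.0718] 0.05605874985029659 19.213066652169744 0.024403134187600192 0.03301697812286915 [np.float64(16.437058813388727), np.float64(15.702122066481879)]
```

```bash
python3 - <<'E'
from act import *
y=np.radians(18); d=np.array([np.cos(y),np.sin(y)])
pick((.546,.053),y-np.pi/2,.052+.0025-D,.5,lift=.06)
w=ctrl.get_state()['gripper_width']*88
assert 18<w<32,w
c=np.array([.4295,.310])-.020*d
place(tuple(c),y-np.pi/2,.018+.005+.0025-D,.06)
release(.5,.07)
im=snap('side','d5.png')
E
```

```text
at [0.5461 0.053  0.0331] [-0.62    0.3537 -0.4305]
gripped w mm 23.5105515400042 [-0.237  -0.0657  1.1254]
lifted w 23.32966012321245 [-0.5067  1.0255 -0.0459] t 57.8
contact z cmd 0.003400000000000001 expected 0.004 df 10.109542073000934 tcp [0.4106 0.3038 0.0041]
t 63.2083
```

View pics/d5.png

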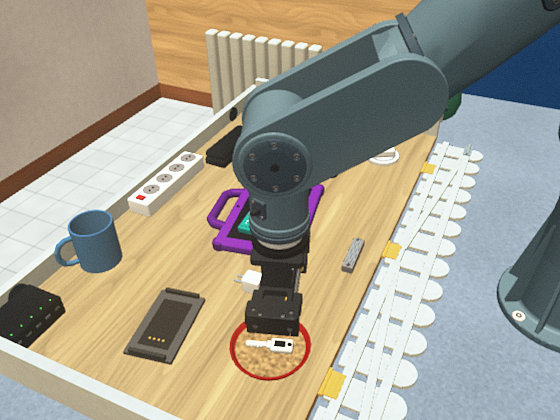

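The key is in the tray (side pixel 270,345). Last is the power bank.

```bash
python3 - <<'E'
from act import *
pick((.5605,.062),np.radians(-86),.038+.003-D,1.0,lift=.08)
w=ctrl.get_state()['gripper_width']*88
assert 52<w<66,w
place((.6107,.3397),np.radians(9.7),.018+.008+.003-D,.06)
release(.85,.07)
from look import *
look((.56,.33,.32),'wL2.png',['powerbank','powerbank_dock','bike_key','key_tray'])
look((.60,.0,.32),'wP2.png',['tablet'])
look((.56,-.33,.32),'wR2.png',['phone','phone_stand','earbud_case','earbud_puck'])
print(ctrl.get_state()['clock'])
E
```

```text
at [0.5606 0.0619 0.0196] [ 1.0486 -0.3368  0.7397]
gripped w mm 57.40850896681438 [-0.3454  0.6019  0.6386]
lifted w 57.2110106323611 [-0.7194  0.0261 -2.9251] t 68.0833
contact z cmd 0.0069 expected 0.0075 df 8.071181966870071 tcp [0.6108 0.3398 0.0076]
t 73.475
wrist tip_of powerbank 0.97 [0.6114 0.3388 0.0225]
wrist boxes_of powerbank 0.62 [0.6147 0.3405 0.0351]
wrist boxes_of powerbank_dock 0.92 [0.6141 0.3388 0.0259]
wrist tip_of bike_key 0.79 [0.4281 0.3117 0.0242]
wrist boxes_of bike_key 0.96 [0.4245 0.3104 0.0334]
wrist tip_of key_tray 0.8 [0.4282 0.311  0.0156]
wrist boxes_of key_tray 0.6 [0.4331 0.3107 0.0258]
wrist tip_of tablet 0.65 [0.5776 0.0045 0.0206]
wrist boxes_of tablet 0.65 [0.5957 0.0062 0.0408]
wrist tip_of phone 0.93 [ 0.6061 -0.3275  0.0351]
wrist boxes_of phone 0.67 [ 0.6103 -0.3285  0.0497]
wrist tip_of phone_stand 0.33 [ 0.4383 -0.3352  0.0156]
wrist boxes_of phone_stand 0.89 [ 0.6253 -0.3191  0.0285]
wrist tip_of earbud_case 0.8 [ 0.4319 -0.3372  0.0299]
wrist tip_of earbud_puck 0.68 [ 0.4401 -0.3317  0.0136]
wrist boxes_of earbud_puck 0.56 [ 0.4543 -0.3365  0.0241]
79.0333
```

View pics/wL2.png

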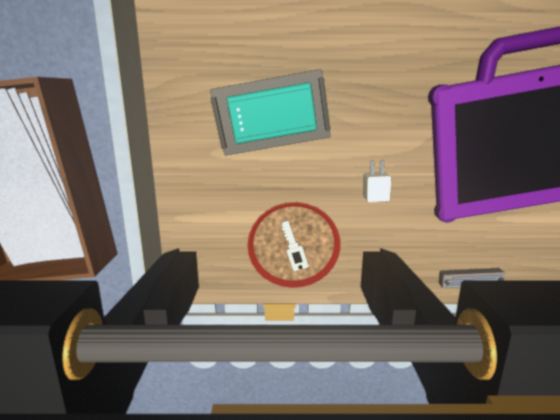

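View pics/wR2.png

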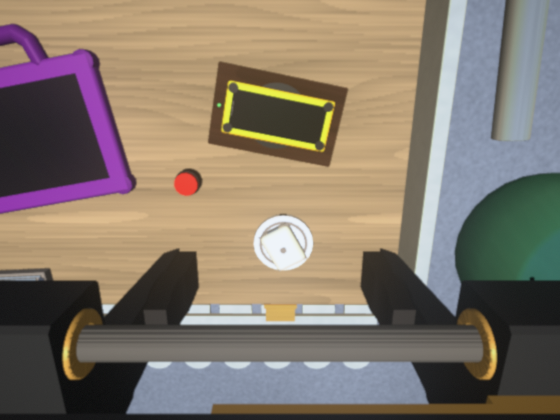

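View pics/wP2.png

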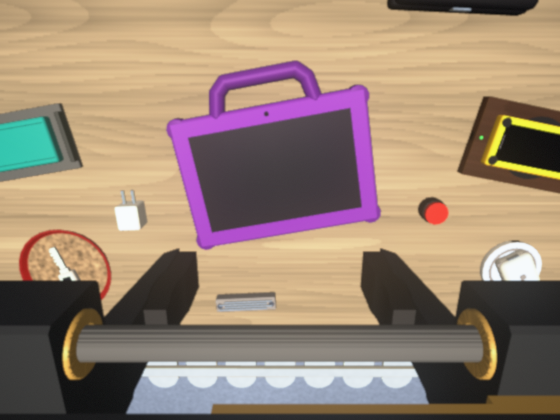

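All four look right. I'll check the numbers before handing in.

```bash
python3 - <<'E'
from fit import *
ye=lambda h,s,v:(h>22)&(h<34)&(s>150)&(v>110)
teal=lambda h,s,v:(h>75)&(h<100)&(s>100)&(v>70)
fit('wR2',.048,(205,70,350,160),ye,'phone',15)
fit('wR2',.034,(195,50,360,175),lambda h,s,v:(v<105)|ye(h,s,v),'stand')
fit('wL2',.040,(195,60,345,165),teal,'pb',15)
fit('wL2',.034,(195,60,345,165),lambda h,s,v:(s<60)&(v<140)|teal(h,s,v),'dock')
fit('wL2',.030,(235,190,350,300),lambda h,s,v:((h<6)|(h>174))&(s>140),'tray',15)
fit('wL2',.033,(265,210,325,275),lambda h,s,v:(s<50)&(v>150),'key',7)
fit('wR2',.028,(240,205,325,275),lambda h,s,v:(s<45)&(v>120),'puck')
info=pickle.load(open('pics/wR2.pkl','rb')); print('case dot',pix2world(None,info,(283,250),.052)[:2])
fit('wP2',.038,(150,55,395,255),lambda h,s,v:(h>130)&(h<160)&(s>90),'tablet now',3)
fit('wP',.038,(150,55,395,262),lambda h,s,v:(h>130)&(h<160)&(s>90),'tablet before',3)
E
```

```text
wR2 phone c 608.9 -325.5 size 129.4 62.2 yaw 78.8 px ((276.05767822265625, 115.71154022216797), (109.04057312011719, 53.1474723815918))
wR2 stand c 608.9 -324.3 size 156.9 97.0 yaw 78.9 px ((275.0577087402344, 114.21153259277344), (130.02499389648438, 80.4076156616211))
wL2 pb c 610.8 338.8 size 102.3 56.7 yaw 99.6 px ((272.12249755859375, 112.86072540283203), (47.96474838256836, 84.86515808105469))
wL2 dock c 610.6 340.3 size 138.2 81.3 yaw 99.7 px ((270.87884521484375, 112.06768798828125), (68.15686798095703, 113.93869018554688))
wL2 tray c 429.8 309.7 size 127.8 126.4 yaw 90.0 px ((293.5, 244.5), (83.0, 91.0))
wL2 key c 432.3 310.4 size 76.5 23.1 yaw 17.2 px ((293.07568359375, 244.7459716796875), (50.72981262207031, 16.46881103515625))
wR2 puck c 434.2 -333.9 size 84.2 83.8 yaw 43.9 px ((283.0, 242.50003051757812), (57.27565002441406, 57.27565002441406))
case dot [ 0.435  -0.3337]
wP2 tablet now c 597.0 7.9 size 251.2 216.8 yaw 100.2 px ((273.89007568359375, 150.81382751464844), (170.7080841064453, 204.503173828125))
wP tablet before c 596.9 8.1 size 251.3 216.8 yaw 100.2 px ((270.892822265625, 153.38143920898438), (177.8330535888672, 213.8938446044922))
```

Everything is centred within 1–3 mm, the yaws agree, and the tablet hasn't moved. I'm handing in.

```bash
python3 - <<'E'
from h import *
ctrl.job_done(); print(ctrl.get_state()['clock'])
E
```

```text
the job is handed in; nothing more can be done
the job is handed in; nothing more can be done
```

All four things are in their places and the job is handed in; the clock read about 79 s at the last check, against the 109 s limit. I moved the earbud case first, then the phone, the key and the power bank. Each was lowered until contact (7–10 N at the wrist) before I let go.

The last wrist-camera check showed:

| Thing | Offset from its target's centre | Lengthwise direction |
|---|---|---|
| Phone on stand | about 1 mm | 78.8° against the stand's 78.9° |
| Power bank in dock | about 1.5 mm, between the ribs | 99.6° against the dock's 99.7° |
| Earbud case on puck | about 1 mm | none required |
| Key in tray | about 2.5 mm | none required |

The tablet is where it was, within 0.2 mm.

- **Missed first grasp:** the fingers shut above the earbud case without touching it. The real fingertips sit about 21.5 mm behind the reported tool point. I confirmed this with a light touch on bare shelf (about 9.5 N) and corrected for it in every later move.
- **Disagreeing checks:** some of the networks' last readings for the mostly covered targets were off. For example, the phone stand was once reported at the puck's position with low confidence. For these targets I relied on the outlines fitted in the pictures instead.

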